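# Pop and swing open the lid of a bench photometer

## Task

Open the small bench photometer so that its cuvette can be reached: press the wide release tab at its front with a fingertip so that the lid springs up a little by itself, then push the lid up and over with the fingers until it rests fully open, and move clear of it. Do not pinch the lid, do not press the round power key beside the tab, and leave the tub and the bottles around the photometer where they stand.

Things in the scene. Friction and masses are not known exactly. Their poses are not given: they have to be found in the camera images.
- analyser: the bench photometer, a white box fixed to the worktop, 220 x 130 mm (its x by y). Origin on the worktop, under the box; its own -x is its front (towards the robot), z up. Front deck x = -115 to -45 mm, 46 mm high; rear block x = -45 to +105 mm, 77 mm high, with the cuvette well under the lid.
- tab_pad (a point): grey pressing pad of the release tab, 28 x 32 mm (x by y), ridged, level, on the middle of the front deck; middle of its top face (this point), 68 mm above the worktop and 90 mm in front of the photometer's origin. It goes down against a spring (about 2 N at first, 5.5 N at the bottom). Same axes as the photometer.
- release_tab (a joint): turn of the release tab about an axle 35 mm behind the pad's middle: 0 at rest, 0.22 rad fully pressed (pad 7.7 mm down). At about 0.12 rad (pad 4 to 4.5 mm down) its 16 mm wide hook, between pad and lid, top 91 mm above the worktop, tips forward and frees the lid, which cannot be opened before. It springs back when let go.
- lid (a joint): angle of the lid: 0 shut, 1.9 rad fully open (stop). Once freed, two damped spring pins lift it within about 0.7 s to about 0.42 rad, where it rests. Above that it swings freely: let go before about 1.7 rad it may fall back; beyond, it falls to the stop by its weight and stays. About 70 g, pushed with under 2 N.
- lid_edge (a point): middle of the front edge of the lid's white inner plate (109 x 96 x 6 mm: underside and front edge, the side to push), 115 mm from the hinge, 81 mm above the worktop when shut, about 128 mm sprung up. A nose 24 mm wide juts 12 mm further. Above the plate a grey outer shell, 112 x 100 x 10 mm; fingers on both at once, over 1 N each, count as pinching.
- lid_hinge (a point): middle of the lid's hinge axis, 82 mm above the worktop and 78 mm behind the photometer's origin; the axis runs along the photometer's y. The lid's front edge swings up and back about it.
- power_key (a joint): travel of the round power key, 16 mm across, on the front deck 47 mm to the +y side of the pad's middle, 18 mm lower than the pad's top: 0 at rest, 0.0025 m pressed. Not to be pressed.
- specimen_tub: specimen tub with a white screw lid, 60 mm across, 68 mm high, loose, beside the photometer; origin under its middle. Leave alone.
- reagent_white: white reagent bottle, 34 mm across, 82 mm high, loose, beside the photometer; origin under its middle. Leave alone.
- reagent_brown: brown reagent bottle with a grey cap, 34 mm across, 82 mm high, loose, beside the photometer; origin under its middle. Leave alone.

How it is judged:
By the outcome, as a careful person would: the job done as asked, in the order asked, and still so for the second after the job is handed in, with the robot touching nothing.
It also fails if it takes over 42 s, if anything falls off the work surface, if the arm or the gripper's body presses on something with over 40 N, if the wrist force passes 120 N, or if a joint passes its speed limit or range.

## Robot

A 7-joint arm with a two-finger parallel gripper is mounted at the origin on a cart in front of the work surface, level with it; the furniture and walls round the work are solid. World frame = base frame: x ahead of the robot, y to its left, z up, the work surface at z = 0. Lengths are in mm, angles in rad, forces in N, time in s.
With the tool pointing down it reaches from about 350 to 900 mm from the base axis. Payload 7.2 kg.
Tool frame: the origin (TCP) lies on the centre line of the jaws, within the pads' length; the fingertips stand 11 mm ahead of it and the grasp point (between the pads) lies 8 mm behind it; z points along the fingers, y is the line along which they close (so a half turn about z gives the same grasp; the last joint's range is limited). The gripper opens to 88 mm and grips with 3 to 60 N. Pads are 20 mm wide; open, the fingers measure 115 mm over their backs; the gripper's body (75 mm by 178 mm) begins 61 mm behind the grasp point.
Start: joints at [1.036, 0.411, -0.013, 1.596, 0.006, 1.134, -0.082], TCP at [281.259, -558.142, 233.653] pointing down, gripper open.
Joint ranges: [-2.95, 2.95], [-0.29, 1.99], [-1.47, 1.44], [0.14, 2.54], [-1.03, 4.17], [0.13, 1.85], [-2.86, 2.86]. Speed limits (rad/s): [2.39, 2.39, 3.01, 3.01, 3.14, 3.14, 3.14].

## Interface

Orientations are given as a unit quaternion [w, x, y, z].
In Python, from plant import * gives the robot as it stands.
- The arm moves only by the tool jog_arm, never from a script. Its argument "increments" is a list of rows, each a list of 3 entries, a list of its own where there are three numbers: the shift along the tool's x, y, z in m, then the turn, a rotation vector about the tool's x, y, z in degrees, then the opening, from -1 (shut) to 1 (fully open). In form: [[[dx, dy, dz], [wx, wy, wz], claw], ...]. A call has exactly 8 rows; each row is the pose to reach, as a shift and turn from the pose commanded when the call began, along the tool's axes at that moment; what a row does not reach only later rows make up. A row lasts 1/10 s, in which the tool goes at most 50 mm and 8.59 degrees, less where a joint would pass 70% of its speed; a pose out of reach is approached as far as the arm can. A call with a gripper value outside its range is refused whole. The fingers move at their own pace and stop on an object; "newtons" is the grip in N (left out, the last holds). Time passes only in rows, so rows that repeat a pose let the fingers close, or fill a call up. It gives the time, the measured TCP pose, the force, the opening and the grip force at its end, in the units of the state.
- state(): the state, without advancing time (a new reading comes with each control period).
- grab_frame(name): name is "scene" or "top"; returns (picture, depth): 400x640x3 uint8, blue, green, red; 400x640 float32, mm along the optical axis (not along the pixel's ray), 0 where there is no reading.
- calibration(name): a dict with "K" (3x3 intrinsics, pixels), "world_to_cam" (4x4, takes a point from world to camera coordinates). Camera axes: x right, y down, z forward; pixel columns grow to the right and rows downward; lengths in mm; the calibration is good to about 2 mm. A picture is of the moment at which its call begins. calibration takes no time and is no camera call.
- job_done(): hands the job in; it is judged then, once.
The state is a dict: "time_s": time; "qpos": joint angles; "dq": joint speeds; "joint_torque": joint torques, N m; "position": TCP position; "eef_rot": TCP orientation; "ft_force": force on the tool from outside, world axes, zero at the start; "ft_torque": the same for the moment, N m; "grip_width": finger opening in mm; "gripper_force": force on a finger pad.
Only numpy, scipy, OpenCV 4.12 (cv2) and the standard library are available. Lean on these libraries where they do the work, as an engineer would, in place of code of your own. Each camera call takes 0.05 s, during which the arm holds its last target. There are 200 camera calls.

## Working session

There is one attempt and no reset: what is moved stays moved. The work goes in short steps, Python scripts to look and compute and a tool call to move; the robot and the scene stay as the last step left them, time stands still between calls to the robot, and variables do not carry over. Pictures are saved under pics/ and viewed, at most 10 in all, crops included, and the job is handed in when it is done.

Besides the shell and the picture viewer there is one more tool, called after ">>>" as name(argument=value, ...), one argument or row to a line, values as JSON. jog_arm: Moves the arm, as the interface text tells. Its arguments: {"type":"object","properties":{"increments":{"type":"array","items":{"type":"array"}},"newtons":{"type":"number"}},"required":["increments"]}

```bash
mkdir -p pics; python3 - <<'E'
from plant import *
import cv2,numpy as np
for n in("scene","top"):
    p,d=grab_frame(n); np.savez(f"{n}.npz",p=p,d=d); cv2.imwrite(f"pics/{n}.png",p)
    c=calibration(n); print(n,np.round(c["K"],1).tolist(),np.round(c["world_to_cam"],3).tolist())
print(state())
E
```

```text
scene [[434.6, 0.0, 321.4], [0.0, 434.6, 195.4], [0.0, 0.0, 1.0]] [[-0.778, -0.629, -0.002, 440.842], [-0.403, 0.501, -0.766, 283.993], [0.483, -0.595, -0.643, 889.04], [0.0, 0.0, 0.0, 1.0]]
top [[429.9, 0.0, 322.7], [0.0, 429.9, 202.3], [0.0, 0.0, 1.0]] [[0.017, -1.0, 0.008, -17.166], [-0.988, -0.018, -0.154, 570.879], [0.154, -0.006, -0.988, 1021.818], [0.0, 0.0, 0.0, 1.0]]
{'time_s': 0.1, 'qpos': array([ 1.03578034,  0.41181725, -0.01273003,  1.5969111 ,  0.0056046 ,
        1.13431504, -0.08220696]), 'dq': array([ 0.00099488, -0.0017962 , -0.00136418, -0.00129432, -0.00069638,
       -0.0001068 ,  0.00021256]), 'joint_torque': array([ 2.96997678e-03, -5.89093745e+01,  6.44055828e-01, -2.91707236e+01,
       -5.37801557e-02,  1.44323747e-02,  7.20756702e-05]), 'position': array([ 281.06426716, -557.76385824,  232.91489139]), 'eef_rot': array([-6.75566027e-04,  9.72879454e-01,  2.31311626e-01, -2.10284013e-04]), 'ft_force': array([-1.11948594, -0.92399418, -0.38585621]), 'ft_torque': array([ 0.02653156, -0.02786799, -0.01515482]), 'gripper_force': 0.0, 'grip_width': 87.6931643096379}
```

View pics/scene.png

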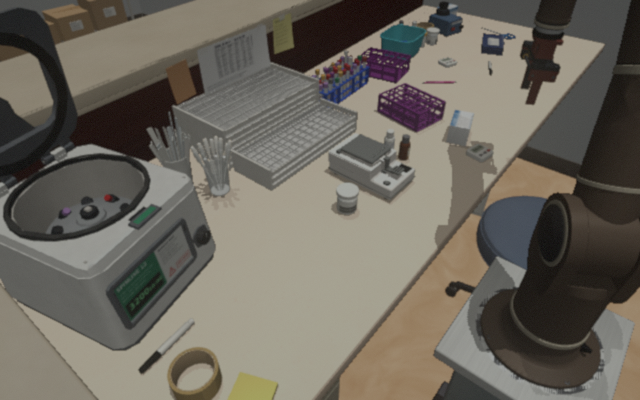

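View pics/top.png

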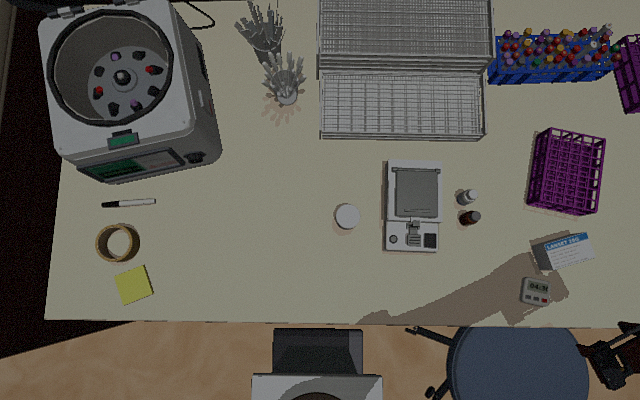

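The photometer is in the top view at about (413,205), with its front edge at row 250. The key is at about (393,239) and the tab at about (413,238). The tub is at (346,216) and the bottles at (467,197) and (469,217).

```bash
cat > h.py <<'E'
from plant import *
import cv2,numpy as np
def ray(n,uv,z):
    c=calibration(n);K=np.array(c["K"]);T=np.array(c["world_to_cam"]);R=T[:3,:3];t=T[:3,3]
    o=-R.T@t; d=R.T@np.linalg.solve(K,[uv[0],uv[1],1.]); return o+d*(z-o[2])/d[2]
def proj(n,P):
    c=calibration(n);K=np.array(c["K"]);T=np.array(c["world_to_cam"]);q=K@(T[:3,:3]@np.array(P)+T[:3,3]);return q[:2]/q[2]
E
python3 - <<'E'
from h import *
p=np.load("top.npz")["p"]; d=np.load("top.npz")["d"]
# world height map
c=calibration("top");K=np.array(c["K"]);T=np.array(c["world_to_cam"])
v,u=np.mgrid[0:400,0:640]
X=np.stack([(u-K[0,2])/K[0,0]*d,(v-K[1,2])/K[1,1]*d,d],-1)
W=(X-T[:3,3])@T[:3,:3]
m=((W[...,2]>30)&(d>0)).astype(np.uint8); m[:150]=0;m[260:]=0;m[:,:330]=0;m[:,490:]=0
n,l,s,ce=cv2.connectedComponentsWithStats(m)
for i in range(1,n):
    if s[i,4]>60:
        w=W[l==i]; r=cv2.minAreaRect(w[:,:2].astype(np.float32)); print(s[i],np.round(w.mean(0)),r,w[:,2].max(), np.round(ce[i]))
w=W[(m>0)&(W[...,2]<140)&(u>378)&(u<446)]
for lo,hi in((35,55),(55,80),(80,105)):
    q=w[(w[:,2]>lo)&(w[:,2]<hi)];print(lo,hi,len(q),cv2.minAreaRect(q[:,:2].astype(np.float32)),np.median(q[:,2]))
cv2.imwrite("pics/crop.png",cv2.resize(p[150:262,375:487],None,fx=5,fy=5,interpolation=cv2.INTER_CUBIC))
E
```

```text
[ 385  159   57   93 5023] [ 564. -223.   76.] ((565.5606689453125, -226.782470703125), (132.24864196777344, 220.68797302246094), 88.64803314208984) 102.32510145577962 [413. 205.]
[459 190  19  15 210] [ 589. -361.   65.] ((590.09033203125, -364.9151611328125), (32.79454040527344, 28.641403198242188), 50.38153839111328) 87.25288904403295 [468. 196.]
[336 204  24  25 480] [535. -67.  68.] ((535.126220703125, -67.40989685058594), (58.47852325439453, 55.82923889160156), 0.40196043252944946) 74.55790243097124 [347. 216.]
[462 211  19  15 214] [ 537. -366.   65.] ((537.9453125, -369.75799560546875), (33.13536071777344, 28.654003143310547), 43.21672439575195) 86.38400180597912 [471. 217.]
35 55 1302 ((563.2073364257812, -226.94387817382812), (131.1759033203125, 216.0921630859375), 88.88566589355469) 46.87294559029557
55 80 1358 ((571.29541015625, -226.77581787109375), (132.216552734375, 209.27293395996094), 88.55956268310547) 76.64072675349442
80 105 2348 ((592.684326171875, -227.02346801757812), (129.1197052001953, 162.71969604492188), 88.21421813964844) 94.73147679567701
```

View pics/crop.png

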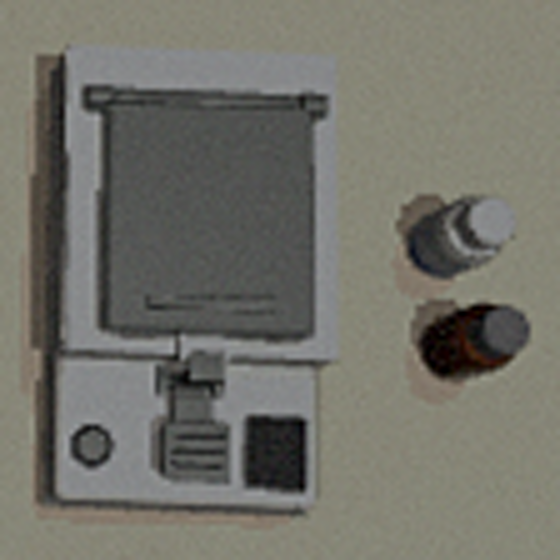

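```bash
cat >> h.py <<'E'
from scipy.spatial.transform import Rotation as Ro
YAW=np.radians(-1.4)
ex=np.array([np.cos(YAW),np.sin(YAW),0]);ey=np.array([-ex[1],ex[0],0]);ez=np.array([0,0,1.])
def tool(t):  # forward tilt t deg
    t=np.radians(t);x=ex*np.cos(t)+ez*np.sin(t);z=ex*np.sin(t)-ez*np.cos(t);return np.c_[x,-ey,z]
def delta(tip,tilt,p0=None,R0=None):
    s=state(); 
    if p0 is None:p0=s["position"];q=s["eef_rot"];R0=Ro.from_quat(q,scalar_first=True).as_matrix()
    R=tool(tilt);p=np.array(tip)-11*R[:,2]
    print("shift m",np.round(R0.T@(p-p0)/1000,4),"rot",np.round(Ro.from_matrix(R0.T@R).as_rotvec(degrees=True),2))
E
python3 - <<'E'
from h import *
pad=ray("top",(375+197/5,150+452/5),68);print("pad",pad)
o=pad+90*ex; print("origin from pad",o,"box",np.array([565.5,-226.8])+5*ex[:2])
for x,z in((105,77),(-115,46)):
  for y in(-65,65):print((np.array(proj("top",np.r_[0,0,z]+[570.5,-227,0]+x*ex+y*ey))-[375,150])*5)
print("key",ray("top",(375+92/5,150+446/5),50), "hook",ray("top",(375+205/5,150+365/5),91))
R=tool(20)
delta(np.array([pad[0],pad[1],150])+2*ex,20)
E
```

```text
pad [ 479.05657096 -228.12213189   68.        ]
origin from pad [ 569.02970504 -230.32102792   68.        ] box [ 570.49850745 -226.92216089]
[330.36311825  54.15664776]
[64.84903152 42.8793864 ]
[312.97381162 508.77902092]
[ 46.63018136 497.57557434]
key [ 482.33698847 -180.8732738    50.        ] hook [ 518.46198468 -227.47461341   91.        ]
shift m [ 0.3236 -0.206   0.0728] rot [-4.99 19.62 27.85]
```

>>> jog_arm(
  increments=[
    [[0.03,-0.02,0.005],[-0.5,2,3],-1],
    [[0.075,-0.048,0.015],[-1.2,5,7],-1],
    [[0.12,-0.077,0.025],[-2,7.5,10.5],-1],
    [[0.165,-0.105,0.035],[-2.7,10,14],-1],
    [[0.21,-0.134,0.045],[-3.4,13,18],-1],
    [[0.255,-0.163,0.055],[-4,16,22],-1],
    [[0.3,-0.191,0.065],[-4.6,18.5,26],-1],
    [[0.3236,-0.206,0.0728],[-4.99,19.62,27.85],-1],
  ],
)

```text
time_s: 0.9
position: [475.3, -230.6, 161.6]
eef_rot: [0.003, 0.984, -0.014, 0.175]
ft_force: [0.7, -1.4, -0.1]
grip_width: 27.2
gripper_force: 0.0
```

```bash
python3 - <<'E'
from h import *
s=state();print(s["position"],s["grip_width"])
delta(np.array([479.5,-227.5,78])+2*ex,20)
E
```

```text
[ 475.26240329 -230.63066318  161.55545879] 27.208767821718002
shift m [-0.023  -0.0033  0.0696] rot [ 0.1  -0.14 -0.22]
```

>>> jog_arm(
  increments=[
    [[-0.004,-0.0005,0.012],[0,0,0],-1],
    [[-0.009,-0.0015,0.027],[0,0,0],-1],
    [[-0.014,-0.002,0.042],[0,0,0],-1],
    [[-0.019,-0.003,0.057],[0,0,0],-1],
    [[-0.023,-0.0033,0.0696],[0,0,0],-1],
    [[-0.023,-0.0033,0.0696],[0,0,0],-1],
    [[-0.023,-0.0033,0.0696],[0,0,0],-1],
    [[-0.023,-0.0033,0.0696],[0,0,0],-1],
  ],
)

```text
time_s: 1.7
position: [478.1, -229.1, 89.2]
eef_rot: [0.003, 0.985, -0.012, 0.174]
ft_force: [0.9, -0.5, 0.4]
grip_width: 0.8
gripper_force: 0.0
```

```bash
python3 - <<'E'
from h import *
s=state();print(s["position"],s["ft_force"],s["grip_width"])
a=grab_frame("top")[0][150:275,350:475];b=grab_frame("scene")[0][110:210,310:435]
cv2.imwrite("pics/c2.png",np.hstack([cv2.resize(a,(400,400),interpolation=3),cv2.resize(b,(400,400),interpolation=3)]))
delta(np.array([479.5,-227.5,65])+2*ex,20)
E
```

```text
[ 478.08862954 -229.11356576   89.22031306] [ 0.85013591 -0.45224141  0.37119686] 0.7737948981494779
shift m [-0.0052 -0.0018  0.013 ] rot [ 0.11 -0.11  0.02]
```

View pics/c2.png

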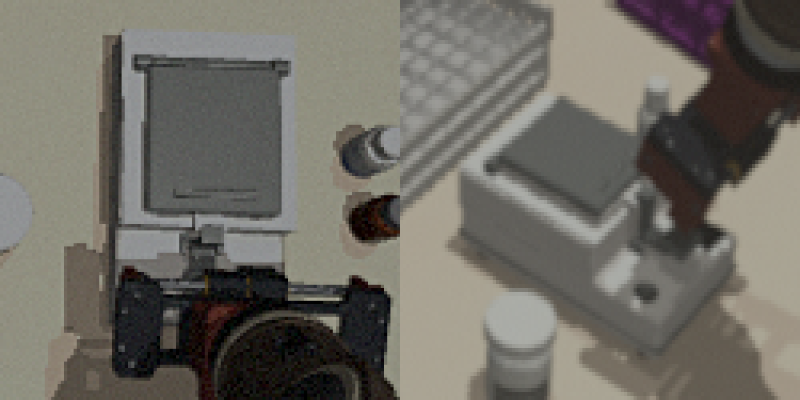

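The closed fingers stand over the pad and the lid is still shut: the top half of the picture shows the hook at (208,238) clear of the fingers. The key at (645,292) is also clear. Pressing now.

>>> jog_arm(
  increments=[
    [[-0.001,-0.0015,0.003],[0,0,0],-1],
    [[-0.0025,-0.0018,0.006],[0,0,0],-1],
    [[-0.004,-0.0018,0.009],[0,0,0],-1],
    [[-0.0045,-0.0018,0.011],[0,0,0],-1],
    [[-0.0052,-0.0018,0.013],[0,0,0],-1],
    [[-0.0052,-0.0018,0.013],[0,0,0],-1],
    [[-0.0052,-0.0018,0.013],[0,0,0],-1],
    [[-0.0052,-0.0018,0.013],[0,0,0],-1],
  ],
)

```text
time_s: 2.6
position: [476.6, -227.0, 74.2]
eef_rot: [0.002, 0.985, -0.012, 0.173]
ft_force: [-5.0, -0.3, 4.8]
grip_width: 0.9
gripper_force: 2.9
```

```bash
cat > look.py <<'E'
from h import *
import sys
s=state();print(s["position"],s["ft_force"])
a=grab_frame("top")[0][150:275,350:475];b=grab_frame("scene")[0][110:210,310:435]
cv2.imwrite(sys.argv[1],np.hstack([cv2.resize(a,(400,400),interpolation=3),cv2.resize(b,(400,400),interpolation=3)]))
E
python3 look.py pics/c3.png
```

```text
[ 476.56084216 -226.98192312   74.16376651] [-4.9626844  -0.33499843  4.83371457]
```

View pics/c3.png

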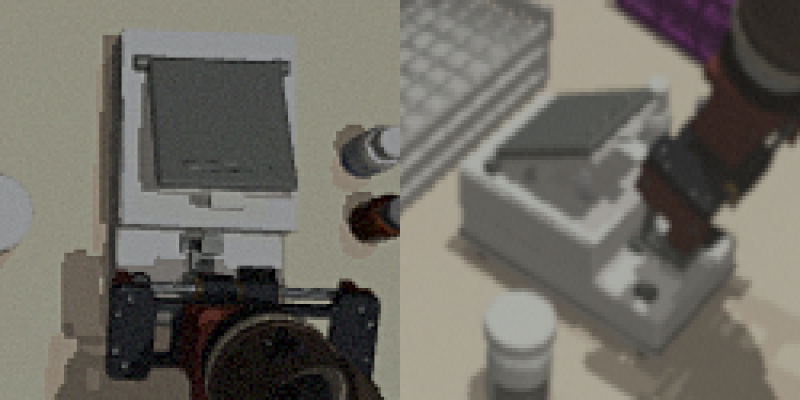

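The lid has sprung up (its front is at about (230,190) in the top half). Next I'll back off and tilt the fingers.

```bash
python3 - <<'E'
from h import *
o=np.array([569.5,-229,0])
delta(o-110*ex-28*ey+[0,0,115],65)
delta(o-95*ex-5*ey+[0,0,95],20)
E
```

```text
shift m [-0.0099  0.0277 -0.0519] rot [5.000e-02 4.503e+01 1.000e-02]
shift m [ 0.0052  0.0047 -0.0313] rot [ 0.05  0.03 -0.01]
```

>>> jog_arm(
  increments=[
    [[0.0,0.002,-0.02],[0,0,0],-1],
    [[-0.002,0.005,-0.04],[0,5,0],-1],
    [[-0.006,0.01,-0.05],[0,12,0],-1],
    [[-0.0099,0.016,-0.052],[0,20,0],-1],
    [[-0.0099,0.022,-0.0519],[0,28,0],-1],
    [[-0.0099,0.0277,-0.0519],[0,36,0],-1],
    [[-0.0099,0.0277,-0.0519],[0,43,0],-1],
    [[-0.0099,0.0277,-0.0519],[0,45,0],-1],
  ],
)

```text
time_s: 3.5
position: [442.0, -269.2, 141.7]
eef_rot: [-0.036, 0.93, 0.004, 0.365]
ft_force: [0.4, 0.7, -2.5]
grip_width: 0.3
gripper_force: 0.0
```

```bash
python3 - <<'E'
from h import *
s=state();print(s["position"],s["ft_force"],s["qpos"])
o=np.array([569.5,-229,0])
delta(o-55*ex-28*ey+[0,0,106],65)
delta(o-15*ex-28*ey+[0,0,100],65)
E
```

```text
[ 441.99959616 -269.18047888  141.67799317] [ 0.41438137  0.66062491 -2.46332535] [ 1.76248269  0.52413128 -1.12120398  2.33068061 -1.01792251  0.12862795
  0.24610903]
shift m [ 0.024  -0.0096  0.0657] rot [-4.91 22.18 -1.04]
shift m [ 0.0493 -0.0069  0.0971] rot [-4.91 22.18 -1.04]
```

>>> jog_arm(
  increments=[
    [[0,0,0],[0,0,0],-1],
    [[0,0,0],[0,0,0],-1],
    [[0,0,0],[0,0,0],-1],
    [[0,0,0],[0,0,0],-1],
    [[0,0,0],[0,0,0],-1],
    [[0,0,0],[0,0,0],-1],
    [[0,0,0],[0,0,0],-1],
    [[0,0,0],[0,0,0],-1],
  ],
)

```text
time_s: 4.3
position: [441.7, -268.0, 140.3]
eef_rot: [-0.037, 0.931, 0.004, 0.363]
ft_force: [-0.3, 0.2, 0.1]
grip_width: 0.6
gripper_force: 0.0
```

```bash
python3 - <<'E'
from h import *
s=state();print(s["position"],s["eef_rot"],s["qpos"])
o=np.array([569.5,-229,0])
delta(o-70*ex-28*ey+[0,0,125],35)
E
```

```text
[ 441.72130946 -268.03254568  140.31182296] [-0.03722513  0.93095603  0.00373277  0.36320961] [ 1.75534961  0.52198637 -1.11503618  2.33121144 -1.0154053   0.12979652
  0.24050717]
shift m [ 0.0329 -0.0107  0.0399] rot [-5.08 -7.57  0.22]
```

>>> jog_arm(
  increments=[
    [[0.005,-0.002,0.0],[-1,-2,0],-1],
    [[0.015,-0.004,0.01],[-2,-4,0],-1],
    [[0.024,-0.007,0.022],[-3.5,-6,0],-1],
    [[0.03,-0.009,0.034],[-5,-7.57,0.2],-1],
    [[0.0329,-0.0107,0.0399],[-5,-7.57,0.2],-1],
    [[0.0329,-0.0107,0.0399],[-5,-7.57,0.2],-1],
    [[0.0329,-0.0107,0.0399],[-5,-7.57,0.2],-1],
    [[0.0329,-0.0107,0.0399],[-5,-7.57,0.2],-1],
  ],
)

```text
time_s: 5.1
position: [491.5, -256.1, 133.7]
eef_rot: [0.003, 0.954, -0.013, 0.301]
ft_force: [0.3, 0.0, 0.5]
grip_width: 0.4
gripper_force: 0.0
```

```bash
python3 look.py pics/c4.png; python3 - <<'E'
from h import *
s=state();print(s["position"],s["eef_rot"],s["qpos"])
R=Ro.from_quat(s["eef_rot"],scalar_first=True).as_matrix();print(R[:,2],s["position"]+11*R[:,2])
o=np.array([569.5,-229,0])
delta(o-42*ex-28*ey+[0,0,105],38)
delta(o-32*ex-28*ey+[0,0,105],38)
E
```

```text
[ 491.530095   -256.14793046  133.72914301] [0.31798019 0.01846125 0.46689613]
[ 491.4627378  -256.53618678  133.76675037] [ 0.00306261  0.95362612 -0.0129376   0.30069996] [ 1.1573912   0.33139776 -0.6557656   2.27407894 -0.99306592  0.13088967
 -0.0556088 ]
[ 0.57343142 -0.01362183 -0.81914031] [ 497.77048343 -256.68602697  124.75620694]
shift m [ 0.0119 -0.0015  0.0329] rot [-0.02  3.   -0.16]
shift m [ 0.0201 -0.0015  0.0386] rot [-0.02  3.   -0.16]
```

View pics/c4.png

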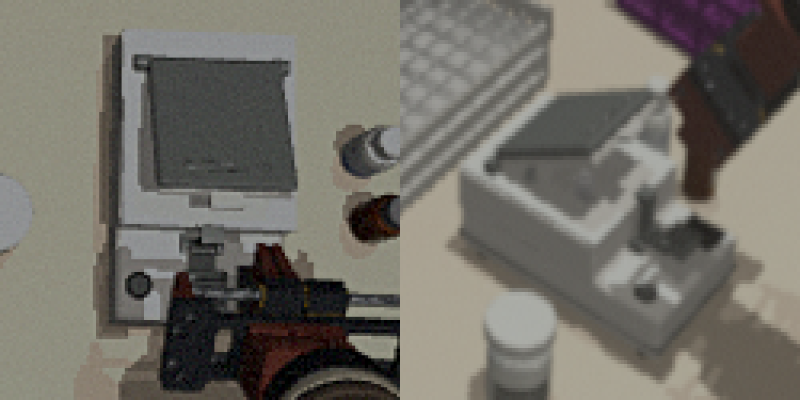

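The lid is sprung up, with its front edge at about (235,190). The fingers stand in front of it, to the right of the hook at (205,245).

```bash
python3 - <<'E'
from h import *
R=tool(35)
def sh(a,b): 
    d=np.array(b)-np.array(a); w=d[0]*ex+d[1]*ez; return np.round((R.T@w)/1000,4)
A=(-71,125)
print("in",sh(A,(-42,102)),sh(A,(-28,106)))
H=np.array([78,82])
E=lambda t:H+115*np.array([-np.cos(t),np.sin(t)])-4*np.array([np.sin(t),np.cos(t)])
B=np.array((-28,106));off=B-E(.42)
for base,ts in((.42,np.linspace(.42,1.1,9)[1:]),(1.1,np.linspace(1.1,1.85,9)[1:])):
    for t in ts: print(round(t,2),E(t)+off,sh(E(base)+off,E(t)+off))
E
```

```text
in [0.0106 0.     0.0355] [0.0243 0.     0.0402]
0.5 [-23.94402437 114.8970614 ] [ 0.0084  0.     -0.005 ]
0.59 [-19.14735224 123.41765858] [ 0.0172  0.     -0.0092]
0.68 [-13.6446187  131.50026728] [ 0.0264 -0.     -0.0127]
0.76 [ -7.47555707 139.0865258 ] [ 0.0358  0.     -0.0153]
0.85 [ -0.68471199 146.12165643] [ 0.0454 -0.     -0.0172]
0.93 [  6.67888222 152.55486093] [ 0.0551 -0.     -0.0182]
1.02 [ 14.56205561 158.33968739] [ 0.0649 -0.     -0.0185]
1.1 [ 22.90788654 163.43436558] [ 0.0746  0.     -0.0178]
1.19 [ 32.57701869 168.20915863] [ 0.0107 -0.      0.0016]
1.29 [ 42.65067207 172.0578302 ] [0.0211 0.     0.0043]
1.38 [ 53.04037354 174.94657884] [ 0.0313 -0.      0.0079]
1.48 [ 63.65487422 176.85003374] [ 0.0411 -0.      0.0124]
1.57 [ 74.40095091 177.75147758] [ 0.0504 -0.      0.0178]
1.66 [ 85.18422482 177.64299331] [ 0.0592 -0.      0.0241]
1.76 [ 95.9099905 176.5255337] [0.0673 0.     0.0311]
1.85 [106.48404752 174.40891299] [ 0.0748 -0.      0.0389]
```

>>> jog_arm(
  increments=[
    [[0.003,0,0.009],[0,0,0],-1],
    [[0.006,0,0.018],[0,0,0],-1],
    [[0.009,0,0.028],[0,0,0],-1],
    [[0.0105,0,0.0355],[0,0,0],-1],
    [[0.0105,0,0.0355],[0,0,0],-1],
    [[0.0105,0,0.0355],[0,0,0],-1],
    [[0.0105,0,0.0355],[0,0,0],-1],
    [[0.0105,0,0.0355],[0,0,0],-1],
  ],
)

```text
time_s: 6.0
position: [521.6, -260.1, 118.7]
eef_rot: [-0.001, 0.955, -0.011, 0.295]
ft_force: [1.0, 0.4, 0.0]
grip_width: 0.3
gripper_force: 0.0
```

```bash
python3 - <<'E'
from h import *
s=state();print(s["position"],s["eef_rot"],s["qpos"])
o=np.array([569.5,-229,0])
delta(o-44*ex-28*ey+[0,0,103],28)
E
```

```text
[ 521.60289843 -260.13226398  118.6784497 ] [-0.00099559  0.95530086 -0.0107727   0.29543735] [ 1.0106125   0.37978628 -0.53603373  2.22345785 -1.03231721  0.12701236
 -0.03612885]
shift m [-0.0051 -0.0043  0.0038] rot [-0.54 -6.36 -0.03]
```

```bash
python3 - <<'E'
from h import *
o=np.array([569.5,-229,0])
delta(o-47*ex-28*ey+[0,0,106],24)
E
```

```text
shift m [-0.0051 -0.0043 -0.0002] rot [-5.400e-01 -1.036e+01 -1.000e-02]
```

>>> jog_arm(
  increments=[
    [[-0.002,-0.001,-0.001],[0,-3,0],-1],
    [[-0.004,-0.003,-0.001],[-0.5,-6,0],-1],
    [[-0.005,-0.004,-0.0005],[-0.5,-9,0],-1],
    [[-0.0051,-0.0043,-0.0002],[-0.5,-10.4,0],-1],
    [[-0.0051,-0.0043,-0.0002],[-0.5,-10.4,0],-1],
    [[-0.0051,-0.0043,-0.0002],[-0.5,-10.4,0],-1],
    [[-0.0051,-0.0043,-0.0002],[-0.5,-10.4,0],-1],
    [[-0.0051,-0.0043,-0.0002],[-0.5,-10.4,0],-1],
  ],
)

```text
time_s: 6.8
position: [516.9, -256.1, 115.6]
eef_rot: [0.002, 0.978, -0.013, 0.208]
ft_force: [-0.0, -0.1, 0.3]
grip_width: 0.4
gripper_force: 0.0
```

```bash
python3 - <<'E'
from h import *
s=state();print(s["position"],s["eef_rot"],s["qpos"],s["ft_force"])
o=np.array([569.5,-229,0])
R=Ro.from_quat(s["eef_rot"],scalar_first=True).as_matrix()
d=s["position"]+11*R[:,2]-o; print("tip local",d@ex,d@ey,d[2])
delta(o-31*ex-28*ey+[0,0,107],24)
E
```

```text
[ 516.92821567 -256.06816769  115.56043561] [ 0.00191791  0.97813195 -0.01250829  0.20759999] [ 0.42961968  0.32492834  0.06701871  2.15341847 -0.63702967  0.34979964
 -0.53930168] [-0.04519718 -0.09864197  0.27254193]
tip local -47.426889774246646 -28.333766912951855 105.50866719746274
shift m [ 0.0156 -0.0004  0.0053] rot [-0.06  0.04 -0.08]
```

```bash
python3 - <<'E'
from h import *
R=tool(24)
def sh(a,b): 
    d=np.array(b)-np.array(a); w=d[0]*ex+d[1]*ez; return np.round((R.T@w)/1000,4)
H=np.array([78,82])
E=lambda t:H+115*np.array([-np.cos(t),np.sin(t)])-4*np.array([np.sin(t),np.cos(t)])
B=np.array((-31,107));off=B-E(.42);A=np.array((-47.4,105.5))
for base,ts in((A,np.linspace(.42,.9,6)),(E(.9)+off,np.linspace(.9,1.4,9)[1:]),(E(1.4)+off,np.linspace(1.4,1.9,9)[1:])):
    for t in ts: print(round(t,2),np.round(E(t)+off),sh(base,E(t)+off))
E
```

```text
0.42 [-31. 107.] [0.0156 0.     0.0053]
0.52 [-26. 117.] [ 0.0239 -0.     -0.002 ]
0.61 [-21. 127.] [ 0.0329 -0.     -0.0084]
0.71 [-14. 136.] [ 0.0424  0.     -0.014 ]
0.8 [ -7. 144.] [ 0.0525  0.     -0.0186]
0.9 [  1. 151.] [ 0.0629  0.     -0.0222]
0.96 [  7. 156.] [ 0.007  -0.     -0.0018]
1.02 [ 13. 160.] [ 0.014   0.     -0.0032]
1.09 [ 19. 164.] [ 0.0211 -0.     -0.0041]
1.15 [ 25. 167.] [ 0.0283  0.     -0.0046]
1.21 [ 32. 170.] [ 0.0355  0.     -0.0047]
1.27 [ 38. 173.] [ 0.0427  0.     -0.0042]
1.34 [ 45. 175.] [ 0.0498  0.     -0.0034]
1.4 [ 52. 176.] [ 0.0569 -0.     -0.0021]
1.46 [ 59. 178.] [0.007  0.     0.0017]
1.52 [ 66. 178.] [ 0.0138 -0.      0.0039]
1.59 [ 74. 179.] [ 0.0205 -0.      0.0065]
1.65 [ 81. 179.] [0.0271 0.     0.0095]
1.71 [ 88. 178.] [ 0.0334 -0.      0.0129]
1.78 [ 95. 177.] [ 0.0395 -0.      0.0167]
1.84 [102. 176.] [ 0.0454 -0.      0.0209]
1.9 [109. 174.] [ 0.0509 -0.      0.0254]
```

>>> jog_arm(
  increments=[
    [[0.008,0,0.004],[0,0,0],-1],
    [[0.0156,0,0.0053],[0,0,0],-1],
    [[0.0195,0,0.0018],[0,0,0],-1],
    [[0.0239,0,-0.002],[0,0,0],-1],
    [[0.0329,0,-0.0084],[0,0,0],-1],
    [[0.0424,0,-0.014],[0,0,0],-1],
    [[0.0525,0,-0.0186],[0,0,0],-1],
    [[0.0629,0,-0.0222],[0,0,0],-1],
  ],
)

```text
time_s: 7.6
position: [567.0, -256.7, 162.8]
eef_rot: [0.002, 0.978, -0.012, 0.208]
ft_force: [-0.2, -0.4, 0.1]
grip_width: 0.5
gripper_force: 0.1
```

```bash
python3 look.py pics/c5.png; python3 -c "
from h import *
print(state()['qpos'])"
```

```text
[ 567.01573098 -256.71614479  162.7782092 ] [-0.2308077  -0.40323797  0.12035309]
[ 0.29005     0.31256983  0.18035026  2.02395472 -0.51162899  0.47392298
 -0.72342424]
```

View pics/c5.png

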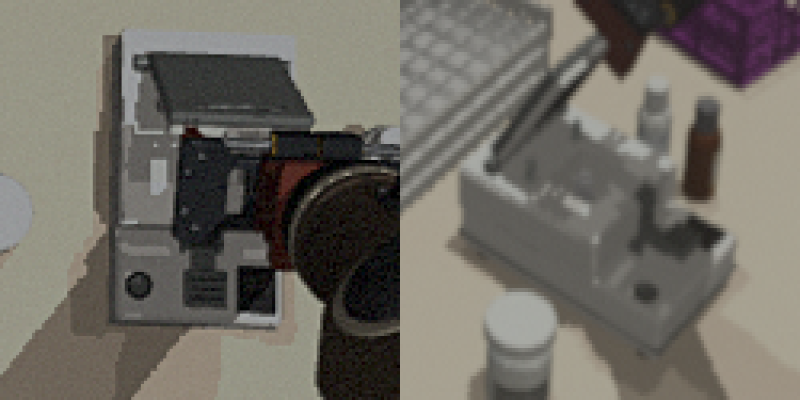

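The lid is lifted to about 1 rad with the fingers behind its inner plate. I'll keep following the arc.

>>> jog_arm(
  increments=[
    [[0.007,0,-0.0018],[0,0,0],-1],
    [[0.014,0,-0.0032],[0,0,0],-1],
    [[0.0211,0,-0.0041],[0,0,0],-1],
    [[0.0283,0,-0.0046],[0,0,0],-1],
    [[0.0355,0,-0.0047],[0,0,0],-1],
    [[0.0427,0,-0.0042],[0,0,0],-1],
    [[0.0498,0,-0.0034],[0,0,0],-1],
    [[0.0569,0,-0.0021],[0,0,0],-1],
  ],
)

```text
time_s: 8.5
position: [617.9, -258.0, 186.9]
eef_rot: [0.002, 0.978, -0.012, 0.208]
ft_force: [0.2, -0.3, -0.3]
grip_width: 0.2
gripper_force: 0.0
```

>>> jog_arm(
  increments=[
    [[0.007,0,0.0017],[0,0,0],-1],
    [[0.0138,0,0.0039],[0,0,0],-1],
    [[0.0205,0,0.0065],[0,0,0],-1],
    [[0.0271,0,0.0095],[0,0,0],-1],
    [[0.0334,0,0.0129],[0,0,0],-1],
    [[0.0365,0,0.0145],[0,0,0],-1],
    [[0.0395,0,0.0167],[0,0,0],-1],
    [[0.0395,0,0.0167],[0,0,0],-1],
  ],
)

```text
time_s: 9.3
position: [660.4, -258.9, 187.2]
eef_rot: [0.002, 0.978, -0.012, 0.207]
ft_force: [0.8, 0.9, 0.2]
grip_width: 0.8
gripper_force: 0.0
```

```bash
python3 look.py pics/c6.png; python3 -c "
from h import *
print(state()['qpos'])"
```

```text
[ 660.4441032  -258.86111116  187.24294207] [0.79556646 0.85775176 0.23373597]
[ 0.19842189  0.41173538  0.23150421  1.80891829 -0.44738929  0.58029783
 -0.86855337]
```

View pics/c6.png

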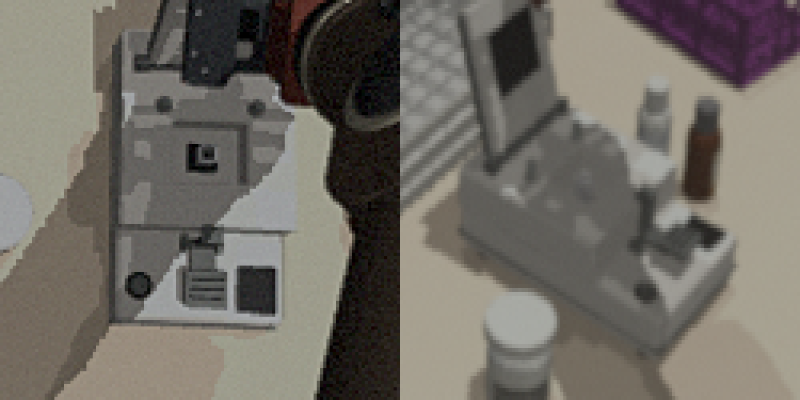

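The lid stands open past vertical and the cuvette well is exposed at (205,155). Backing clear.

>>> jog_arm(
  increments=[
    [[-0.012,0,-0.005],[0,0,0],-1],
    [[-0.028,0,-0.02],[0,0,0],-1],
    [[-0.046,0,-0.04],[0,0,0],-1],
    [[-0.065,0,-0.058],[0,0,0],-1],
    [[-0.082,0,-0.075],[0,0,0],-1],
    [[-0.093,0,-0.085],[0,0,0],-1],
    [[-0.12,0,-0.11],[0,0,0],-1],
    [[-0.14,0,-0.13],[0,0,0],-1],
  ],
)

```text
time_s: 10.2
position: [477.4, -254.6, 249.5]
eef_rot: [0.002, 0.978, -0.012, 0.207]
ft_force: [-1.3, -0.1, -0.3]
grip_width: 0.4
gripper_force: 0.0
```

>>> jog_arm(
  increments=[
    [[0,0,0],[0,0,0],-1],
    [[0,0,0],[0,0,0],-1],
    [[0,0,0],[0,0,0],-1],
    [[0,0,0],[0,0,0],-1],
    [[0,0,0],[0,0,0],-1],
    [[0,0,0],[0,0,0],-1],
    [[0,0,0],[0,0,0],-1],
    [[0,0,0],[0,0,0],-1],
  ],
)

```text
time_s: 11.0
position: [479.6, -254.7, 249.3]
eef_rot: [0.002, 0.978, -0.012, 0.207]
ft_force: [0.3, -0.6, -0.1]
grip_width: 0.4
gripper_force: 0.0
```

```bash
python3 look.py pics/c7.png
```

```text
[ 479.5538351  -254.72353564  249.28489547] [ 0.34609499 -0.57531596 -0.13112364]
```

View pics/c7.png

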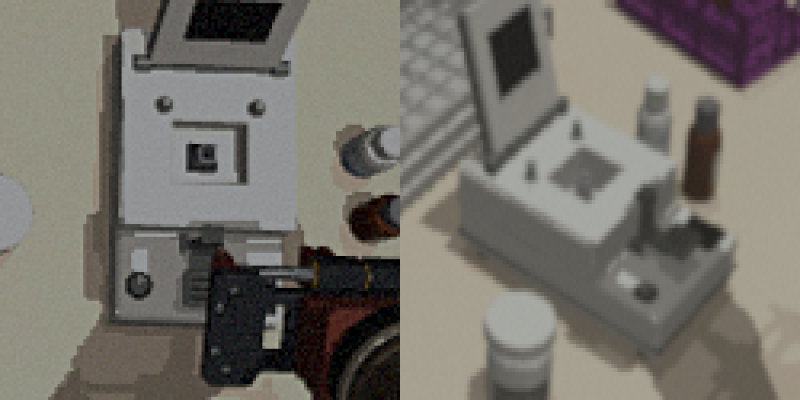

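The lid rests open at (220,30), the arm is clear, and the tub and bottles haven't moved. Handing in.

```bash
python3 -c "
from plant import *
print(job_done())"
```

```text
the job is handed in; nothing more can be done
None
```

The photometer is open: I pressed the release tab, the lid sprang up, and I pushed it over until it rested open, then moved the arm clear and handed the job in at about 11 s; the tub, bottles and power key looked undisturbed, but joint 5 briefly read −1.032 rad against its −1.03 limit while I was lining up under the lid, which may count as a range violation.

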